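Show the burned spatula to the document camera

TASK

Swing the toggle clamp's lever fully back, take the spatula out of the burning jig by its handle, never by the burned blade, and show it to the document camera: burned face square to the lens and 150 mm from it, the middle of the blade centred before the lens, the spatula in line with the boom, tip towards the column. Finish while still holding it there, motionless, in the gripper alone. Leave the clamp open, do not touch the camera, and leave the other things where they are.

Things in the scene. Friction and masses are not known exactly. Their poses are not given: they have to be found in the camera images.
- jig: Burning jig fixed on the table: board 440 x 120 x 12 mm, origin under its middle, x along it from clamp end (nearer the robot) to blade end, z up. Two rests, tops 37 mm above the table: rear x -210..-55 mm, 60 wide, with the clamp; front x 55..205, 90 wide. The handle bridges the gap, free all round. Dowel pins 10 mm high flank blade and handle end with 2.5 mm play: lift straight up.
- clamp_lever (a joint): Lever of the hold-down toggle clamp on the rear rest. 0 = clamped, lever upright; grows as it swings back to jig -x, 1.1 rad = fully open. Pin along jig y at jig x -172 mm, 65 mm above the table. The arm, whose rubber foot holds down the handle's end, rises with it 1.5 times as far (pin at x -148, same height, 70 mm long). Friction 0.25 N m: it stays where left, 4 N at the grip moves it.
- lever_grip (a point): Middle of the black plastic grip of the clamp's lever, on the lever's centre line 75 mm from its pin. The grip is 18 mm thick along the jig's x, 14 mm wide along y, and spans 38 to 104 mm from the pin. Its z points up the lever.
- spatula: The spatula in the jig: pale wood, flat, 300 x 10 mm thick, 70 g, leaf ornament burned into the upper face of its blade. Origin on the handle's underside, 150 mm behind the blade's middle; x to the tip, z out of the burned face. Blade 112 mm long (x 93..205), 62 wide; straight handle 22 wide from x -95. Starts on the jig at jig x -5 mm, y 0, underside 37 mm above the table, axes along the jig's.
- face (a point): Middle of the burned face of the blade: spatula x 150, z 10 mm. Its axes are the spatula's.
- handle_mid (a point): Point on the centre line of the spatula's handle, half way through its thickness: 150 mm behind the blade's middle (spatula x 0, z 5 mm), 42 mm above the table at the start. It lies over the gap between the rests, the place to take the handle from above.
- doccam: Document camera, fixed: black base 150 x 190 x 22 mm, aluminium column 22 mm thick and 448 mm tall, boom 425 mm above the table running from the column towards the robot to a fork with the tilting camera head. Origin on the table right below the head's tilt axis, which is 405 mm up; the boom runs along its x, column at x 180 mm, base x 80..230 mm.
- lens (a point): Centre of the lens' front glass, about 0.36 m above the table. Axes of the camera head: the lens looks along -z (down, tilted 0.15 to 0.4 rad towards the robot, differing between starts), y level, x away from the robot towards the column and slightly down. Lens tube 34 mm in diameter; the head measures about 56 x 74 mm and reaches 55 mm above the lens.
- blank: Bystander: a second spatula of the same shape, size and wood without any burning, lying flat on the table. Leave alone.
- spoon: Bystander: darker wooden spoon lying on the table. Leave alone.
- sander: Bystander: cork sanding block 100 x 60 x 32 mm. Leave alone.
- coaster: Bystander: round wooden coaster, 96 mm across, 9 mm thick. Leave alone.
- brush_tin: Bystander: steel tin 76 mm across, 100 mm tall, with brushes and pencils standing in it up to about 200 mm. Leave alone.
- mug: Bystander: white mug, 80 mm across, 92 mm tall. Leave alone.

How it is judged (in metres and radians):
On the way, in this order (a step that is already met when the one before it is completed fails the run):
1. the clamp's lever is swung back, clamp open (value of joint clamp_lever above 0.85 rad), for 0.2 s.
2. the spatula is lifted out of the jig, held in the gripper (height (world z) of handle_mid above 0.1 m and height (world z) of face above 0.08 m and contact force between the fingers and spatula above 2 N), for 0.2 s.
At the end, for the whole second after the job is handed in: Held in the gripper (2 N or more), off jig and camera, still; face centre within 25 mm of the lens axis and 125 to 175 mm from the lens, square to it within 0.17 rad, in line with the boom within 0.2 rad, handle towards the robot; lever open past 0.85 rad; bystanders within 30 mm (contact force between the fingers and spatula above 2 N and x of face in the frame of lens between -0.025 and 0.025 m and y of face in the frame of lens between -0.025 and 0.025 m and z of face in the frame of lens between -0.175 and -0.125 m and angle between the z axis of spatula and the z axis of lens, either way round below 0.17 rad and angle between the x axis of spatula and the x axis of lens, either way round below 0.2 rad and angle between spatula's own z axis and vertical below 1 rad and x of handle_mid in the frame of lens below -0.08 m and linear speed of spatula below 0.02 m/s and angular speed of spatula below 0.15 rad/s and contact force between spatula and jig below 0.05 N and contact force between spatula and doccam below 0.05 N and height (world z) of face above 0.1 m and value of joint clamp_lever above 0.85 rad and distance of each of blank, spoon, sander, coaster, brush_tin, mug from where it was at the start of the episode below 0.03 m); the arm keeps its last pose, push and grip.
It fails at once if the camera is touched (over 1 N) (contact force between doccam and anything else above 1 N).
It fails at once if the fingers take the spatula by its burned blade (tool point ahead of 60 mm behind the blade's middle) (contact force between the fingers and spatula above 1 N and x of the grasp point in the frame of spatula above 0.09 m).
It fails at once if a bystander is moved by more than 30 mm (distance of any of blank, spoon, sander, coaster, brush_tin, mug from where it was at the start of the episode above 0.03 m).
It also fails if it takes over 54 s, if anything falls off the work surface, if the arm or the gripper's body presses on something with over 40 N, if the wrist force passes 120 N, or if a joint passes its speed limit or range.

ROBOT

A 7-joint arm with a two-finger parallel gripper is mounted at the origin on the work surface. World frame = base frame: x ahead of the robot, y to its left, z up, the work surface at z = 0. Lengths are in mm, angles in rad, forces in N, time in s.
With the tool pointing down it reaches from about 400 to 875 mm from the base axis. Payload 4.4 kg.
Tool frame: the origin (TCP) lies between the finger pads, 19 mm behind the fingertips; this is the grasp point; z points along the fingers, y is the line along which they close (so a half turn about z gives the same grasp; the last joint's range is limited). The gripper opens to 85 mm and grips with 20 to 120 N. Pads are 22 mm wide; open, the fingers measure 114 mm over their backs; the gripper's body (76 mm by 85 mm) begins 54 mm behind the grasp point. The pads swing forward as they close: fully open they stand 13 mm farther back than shut.
Start: joints at [1.128, 0.628, 0.038, 1.517, -0.027, 0.996, -0.02], TCP at [239.193, -604.404, 250.013] pointing down, gripper open.
Joint ranges: [-3.06, 3.06], [-0.37, 2.12], [-1.25, 1.32], [0.18, 2.47], [-1.1, 4.24], [0.23, 1.98], [-2.94, 2.94]. Speed limits (rad/s): [2.57, 2.57, 3.14, 3.14, 3.14, 3.14, 3.14].

INTERFACE

Orientations are given as [roll, pitch, yaw] about the fixed x, y, z axes, in that order (R = Rz(yaw) Ry(pitch) Rx(roll)).
In Python, from cell import ctrl gives the robot as it stands.
- The arm moves only by the tool carry_out, never from a script. Its argument "deltas" is one flat list of numbers, 7 for each row, row after row: the turn, a rotation vector about the tool's x, y, z in degrees, then the shift along the tool's x, y, z in m, then the closure, from -1 (fully open) to 1 (shut). In form: [wx, wy, wz, dx, dy, dz, claw, wx, wy, wz, dx, dy, dz, claw, ...]. A call has 1 to 12 rows; each row shifts and turns the commanded pose from where the row before left it, along the tool's axes as they then stand; what a row does not reach is not made up. A row lasts 1/8 s, in which the tool goes at most 62.5 mm and 10.7 degrees, less where a joint would pass 70% of its speed; a pose out of reach is approached as far as the arm can. A call with a gripper value outside its range is refused whole. The fingers move at their own pace and stop on an object; the grip force is fixed at half the most. Time passes only in rows, so rows that do not move let the fingers close. It gives the time, the measured TCP pose, the force, the opening and the grip force at its end, in the units of the state.
- ctrl.read_state(): the state, without advancing time (a new reading comes with each control period).
- ctrl.get_image(name): name is "scene" or "top"; returns the picture (384x512x3 uint8, red, green, blue); there is no depth.
- ctrl.calibration(name): a dict with "mtx" (3x3 intrinsics, pixels), "R" (3x3) and "t" (3): a world point X has camera coordinates R X + t. Camera axes: x right, y down, z forward; pixel columns grow to the right and rows downward; lengths in mm; the calibration is good to about 2 mm. A picture is of the moment at which its call begins. calibration takes no time and is no camera call.
- ctrl.finish_job(): hands the job in; it is judged then, once.
The state is a dict: "clock": time; "qpos": joint angles; "qd": joint speeds; "tau": joint torques, N m; "eef_pos": TCP position; "tool_rot": TCP orientation; "force": force on the tool from outside, world axes, zero at the start; "torque": the same for the moment, N m; "width": finger opening in mm; "gripper_force": force on a finger pad.
Only numpy, scipy, OpenCV 4.12 (cv2) and the standard library are available. Lean on these libraries where they do the work, as an engineer would, in place of code of your own. Each camera call takes 0.05 s, during which the arm holds its last target. There are 200 camera calls.

## Working session

There is one attempt and no reset: what is moved stays moved. The work goes in short steps, Python scripts to look and compute and a tool call to move; the robot and the scene stay as the last step left them, time stands still between calls to the robot, and variables do not carry over. Pictures are saved under pics/ and viewed, at most 13 in all, crops included, and the job is handed in when it is done.

Besides the shell and the picture viewer there is one more tool, called after "Request:" in YAML: its name, and indented under it one key for each argument. carry_out: Moves the arm, as the interface text tells. Its arguments: {"type":"object","properties":{"deltas":{"type":"array"}},"required":["deltas"]}

```bash
mkdir -p pics
python3 - <<'E'
from cell import ctrl
import cv2,numpy as np
for n in("scene","top"):
    cv2.imwrite(f"pics/{n}0.png",cv2.resize(ctrl.get_image(n)[:,:,::-1],(800,600),interpolation=cv2.INTER_CUBIC))
    c=ctrl.calibration(n);print(n,np.round(c["mtx"],1).tolist(),np.round(-c["R"].T@c["t"]),np.round(c["R"],3).tolist())
print(ctrl.read_state())
E
```

```text
scene [[400.5, 0.0, 254.7], [0.0, 400.5, 189.1], [0.0, 0.0, 1.0]] [1099.  178. 1205.] [[-0.434, 0.901, -0.015], [0.77, 0.362, -0.525], [-0.468, -0.239, -0.851]]
top [[358.3, 0.0, 259.1], [0.0, 358.3, 197.6], [0.0, 0.0, 1.0]] [ 510.  -89. 1282.] [[0.025, -0.999, 0.029], [-0.998, -0.027, -0.065], [0.066, -0.028, -0.997]]
{'clock': 0.1, 'qpos': array([ 1.128189  ,  0.62924867,  0.03845921,  1.51828959, -0.02700961,
        0.99630295, -0.01995609]), 'qd': array([-0.00114368, -0.00233303, -0.00151235, -0.00044094, -0.00079007,
        0.0005006 , -0.00142379]), 'tau': array([ 3.56232544e-03, -5.64527142e+01,  1.23106979e+00, -1.93970740e+01,
        1.13939418e-02,  5.51360150e-03,  3.12120062e-05]), 'eef_pos': array([ 238.99396715, -603.88705294,  249.1775986 ]), 'tool_rot': array([-3.13986250e+00,  1.81159196e-05,  3.76833845e-01]), 'force': array([-0.32289911, -0.27537469,  0.01487932]), 'torque': array([-0.07820293,  0.01598628, -0.01930206]), 'gripper_force': 0.0, 'width': 85.3088409585296}
```

View pics/scene0.png

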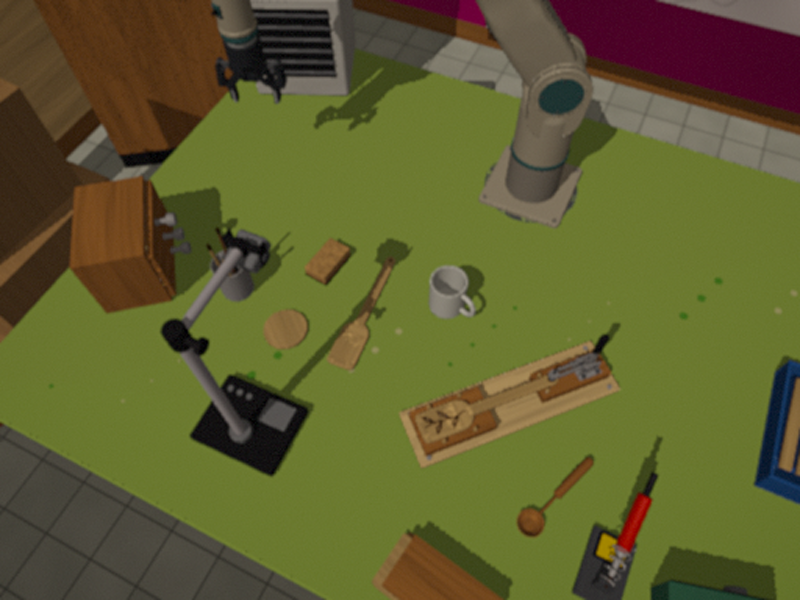

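View pics/top0.png

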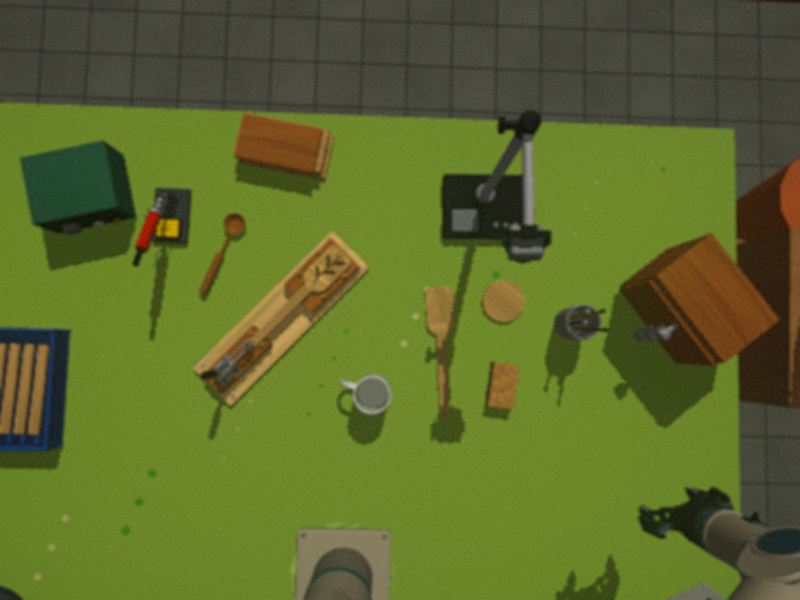

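The scene view shows the jig (corners about (402,412), (424,463), (619,385), (592,343)) and the camera head at about (245,248). In the top view the jig runs from (195,371) to (350,250), with the clamp end nearer the robot, and the head is at about (527,243). Next I'll crop in for detail.

Run:
```python
from cell import ctrl
import cv2,numpy as np
T=ctrl.get_image("top")[:,:,::-1];S=ctrl.get_image("scene")[:,:,::-1]
np.save("T.npy",T);np.save("S.npy",S)
f=lambda I,x,y,w,h,k:cv2.resize(I[y:y+h,x:x+w],None,fx=k,fy=k,interpolation=cv2.INTER_CUBIC)
# jig: left top crop (origin 118,142), right scene crop (origin 250,210), x5/x? 
a=f(T,118,142,125,125,4);b=f(S,250,210,150,100,4)[:, :]
b=f(S,250,210,150,125,2)
cv2.imwrite("pics/jig.png",f(T,118,142,130,125,4.8))
c=np.hstack([f(T,275,60,80,120,5),f(S,95,135,80,120,5)])
cv2.imwrite("pics/cam.png",c)
```

```text
(no output)
```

View pics/jig.png

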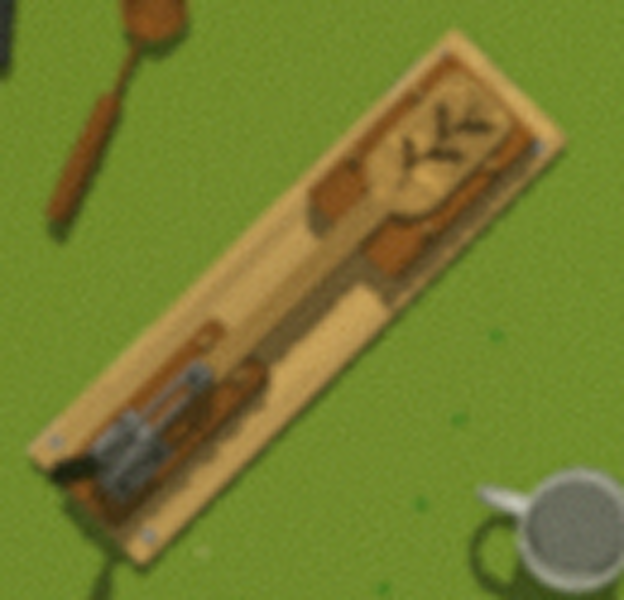

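View pics/cam.png

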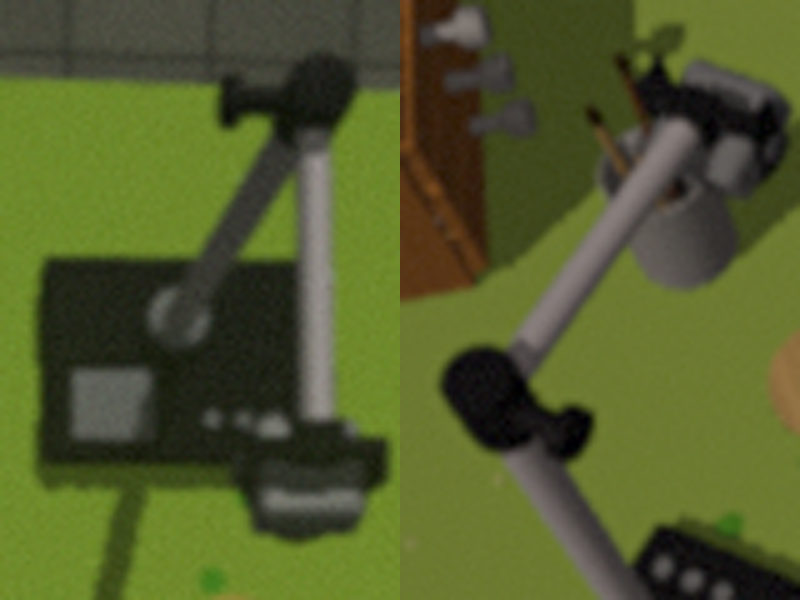

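Jig crop: the board's corners are at (455,30), (567,138), (143,567) and (30,455), and the lever is upright at about (70,467). Camera crop: in the left half the base corners are (42,260) and (40,462), the column foot is (178,318), and the boom runs from (315,150) to (318,415). In the right half the head is at about (720,110).

```bash
cat > h.py <<'E'
from cell import ctrl
import cv2,numpy as np
from scipy.optimize import least_squares
C={n:ctrl.calibration(n) for n in("scene","top")}
def proj(n,X):
    c=C[n];p=(np.atleast_2d(X)@c["R"].T+c["t"])@c["mtx"].T;return p[:,:2]/p[:,2:]
def ray(n,uv,z):
    c=C[n];d=c["R"].T@np.linalg.solve(c["mtx"],[*uv,1]);o=-c["R"].T@c["t"];return o+d*(z-o[2])/d[2]
def T2(p,L):
    L=np.atleast_2d(L).astype(float);c,s=np.cos(p[2]),np.sin(p[2])
    return np.c_[p[0]+c*L[:,0]-s*L[:,1],p[1]+s*L[:,0]+c*L[:,1],L[:,2]]
def fit(obs,p0):
    r=lambda p:np.concatenate([(proj(n,T2(p,l))[0]-u) for n,u,l in obs])
    s=least_squares(r,p0,loss="soft_l1");return s.x,r(s.x)
un=lambda u,k,o:(np.array(u)+.5)/k-.5+o
E
python3 - <<'E'
from h import *
o=np.array([118,142]);f=lambda u:un(u,4.8,o)
g=lambda u:un(u,1.5625,0)
obs=[("top",f((455,30)),(220,60,12)),("top",f((567,138)),(220,-60,12)),("top",f((143,567)),(-220,-60,12)),("top",f((30,455)),(-220,60,12)),
("scene",g((402,412)),(220,-60,12)),("scene",g((424,463)),(220,60,12)),("scene",g((619,384)),(-220,60,12)),("scene",g((591,343)),(-220,-60,12))]
# try y sign either way
for k in (1,-1):
    ob=[(n,u,(l[0],l[1]*(k if n=="scene" else 1),l[2])) for n,u,l in obs]
    p,r=fit(ob,[500,150,.7]);print("jig",np.round(p,4),np.round(r,1))
o=np.array([275,60]);f=lambda u:un(u,5,o)
os=np.array([95,135]);fs=lambda u:un((u[0]-400,u[1]),5,os)
for nm,u,z in(("base",(42,260),22),("base",(40,462),22),("foot",(178,318),22),("boomfar",(315,150),425),("boomnear",(318,415),425),("coltop",(322,88),448)):print(nm,ray("top",f(u),z).round())
for nm,u,z in(("boomfar",(520,355),425),("boomnear",(680,130),425),("foot",g((240,432))*5-0,22)):
    print("S",nm,ray("scene",fs(u) if nm!="foot" else g((240,432)),z).round())
for u in((192,432),(272,474),(308,409),(236,376)):print("S base",ray("scene",g(u),22).round())
E
```

```text
jig [565.8842 154.483  -13.3099] [-0.8 -0.4 -0.1  0.4 -0.1  0.9 -1.1  0.2 -2.  -0.9 -1.2  1.7  0.9  1.2
 -0.7 -3.4]
jig [566.7324 152.4844 -25.8812] [  0.   -0.4   0.7   0.5   0.2   0.5  -0.6  -0.3  11.9  34.  -16.8 -33.9
 -19.1 -29.4  18.2  27.7]
base [ 905. -202.   22.]
base [ 758. -204.   22.]
foot [ 866. -301.   22.]
boomfar [ 838. -300.  425.]
boomnear [ 706. -303.  425.]
coltop [ 860. -297.  448.]
S boomfar [ 839. -299.  425.]
S boomnear [ 704. -303.  425.]
S foot [ 865. -300.   22.]
S base [ 905. -386.   22.]
S base [ 908. -199.   22.]
S base [ 766. -203.   22.]
S base [ 767. -374.   22.]
```

Run:
```python
from h import *
D=(682,-303,.02)
out=[]
for n,F,(x0,y0) in(("top","T.npy",(315,135)),("scene","S.npy",(140,140))):
    k=10;I=np.load(F)[y0:y0+56,x0:x0+40].astype(float)
    I=np.clip((I/255)**.6*255,0,255).astype(np.uint8);I=cv2.resize(I,None,fx=k,fy=k,interpolation=cv2.INTER_CUBIC)
    out.append(I.copy())
cv2.imwrite("pics/head.png",np.hstack(out))
for th in(.15,.275,.4):
  c,s=np.cos(th),np.sin(th);R=np.array([[c,0,s],[0,1,0],[-s,0,c]])
  for hx,hy in((28,37),(37,28)):
    L=np.array([(a*hx,b*hy,z) for z in(10,-25) for a,b in((-1,-1),(-1,1),(1,1),(1,-1))]+[(0,0,-45)])@R.T+[0,0,405]
    for n,o in(("top",(315,135)),("scene",(140,140))):
        q=((proj(n,T2(D,L))-o+.5)*10-.5)+([400,0] if n=="scene" else [0,0])
        print(th,hx,n,q.round().astype(int).tolist())
```

```text
0.15 28 top [[382, 290], [82, 287], [73, 71], [370, 74], [343, 332], [54, 329], [46, 121], [332, 124], [176, 251]]
0.15 28 scene [[497, 33], [753, 129], [642, 319], [383, 217], [540, 102], [789, 196], [682, 381], [430, 282], [632, 275]]
0.15 37 top [[348, 325], [120, 323], [108, 37], [332, 40], [310, 366], [90, 364], [79, 88], [295, 90], [176, 251]]
0.15 37 scene [[546, 15], [739, 88], [592, 337], [395, 260], [587, 85], [775, 156], [633, 399], [443, 323], [632, 275]]
0.275 28 top [[386, 280], [84, 277], [70, 72], [366, 76], [348, 339], [57, 336], [44, 137], [329, 141], [177, 271]]
0.275 28 scene [[490, 30], [746, 127], [644, 329], [386, 227], [541, 85], [790, 180], [692, 376], [441, 277], [642, 256]]
0.275 37 top [[353, 313], [123, 311], [104, 40], [327, 43], [315, 371], [95, 369], [76, 106], [291, 109], [177, 271]]
0.275 37 scene [[537, 11], [731, 83], [595, 349], [400, 272], [587, 66], [775, 138], [645, 395], [455, 320], [642, 256]]
0.4 28 top [[389, 269], [87, 265], [67, 75], [361, 79], [352, 343], [60, 341], [42, 155], [327, 158], [179, 290]]
0.4 28 scene [[482, 30], [739, 127], [647, 338], [390, 236], [541, 70], [791, 165], [702, 368], [452, 270], [652, 237]]
0.4 37 top [[357, 300], [127, 297], [100, 46], [321, 49], [321, 374], [99, 372], [74, 126], [288, 129], [179, 290]]
0.4 37 scene [[527, 9], [722, 82], [600, 359], [406, 282], [585, 49], [774, 121], [657, 389], [468, 314], [652, 237]]
```

View pics/head.png

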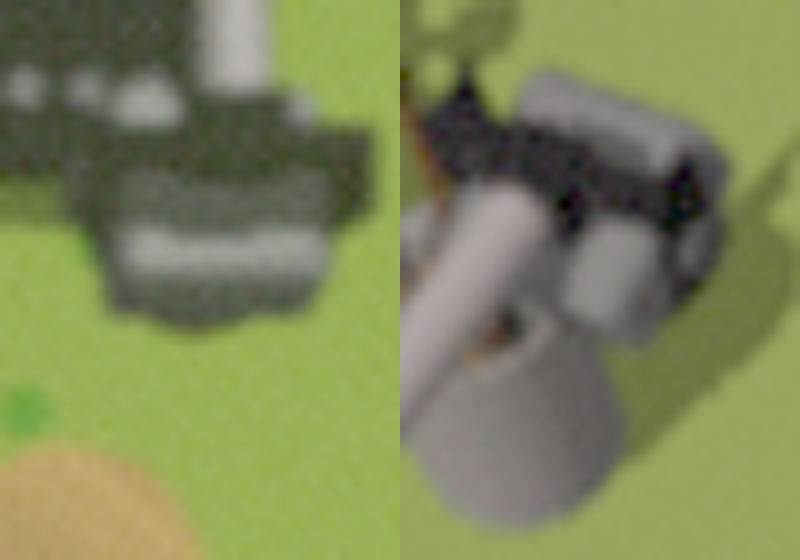

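The head view shows the top image's front top edge at row 275, its lower front edge at row 310, and the lens tube's bulge down to (195,329). In the scene image the front top edge runs (530,75)–(725,157), and the tube rim's lowest point is about (635,345) with its right edge at about column 668. I'll fit the tilt from these.

```bash
cat > fitcam.py <<'E'
from h import *
O={"top":(315,135),"scene":(140,140)}
def Q(n,D,L):
    q=(proj(n,T2(D,L))-O[n]+.5)*10-.5
    return q+([400,0] if n=="scene" else [0,0])
pri=np.array([682,-303,.275,28,-25,45,10]);sg=np.array([4,3,.15,10,10,3,2.])
def res(p,full=False):
    x,y,th,a,zl,l,zt=p;D=(x,y,.02);c,s=np.cos(th),np.sin(th)
    R=np.array([[c,0,s],[0,1,0],[-s,0,c]]);W=lambda L:np.array(L,float)@R.T+[0,0,405]
    t=np.linspace(0,2*np.pi,120);rim=W(np.c_[17*np.cos(t),17*np.sin(t),-l+0*t])
    rt=Q("top",D,rim);rs=Q("scene",D,rim)
    et=Q("top",D,W([(-a,0,zt),(-a,0,zl)]));es=Q("scene",D,W([(-a,-20,zt),(-a,20,zt)]))
    def ld(pt):d=es[1]-es[0];v=np.array(pt)-es[0];return (d[0]*v[1]-d[1]*v[0])/np.hypot(*d)
    r=np.array([rt[:,1].max()-329,(rt[rt[:,1].argmax(),0]-195)/2,et[0,1]-275,et[1,1]-310,et[0,0]-228,et[1,0]-220,
      ld((560,87)),ld((690,141)),rs[:,1].max()-345,rs[:,0].max()-668])
    return r if full else np.r_[r/7,(p-pri)/sg]
if __name__=="__main__":
  for x0 in(678,682,686,690):
    pri[0]=x0;s=least_squares(res,pri,loss="soft_l1",x_scale=sg)
    cov=np.linalg.inv(s.jac.T@s.jac)
    print(x0,s.x.round(3),"cost",round(s.cost,2),"sd",np.sqrt(np.diag(cov))[:3].round(3),res(s.x,True).round())
E
python3 fitcam.py
```

```text
678 [ 6.81118e+02 -3.06602e+02  1.24000e-01  2.13730e+01 -2.31150e+01
  4.72550e+01  6.89100e+00] cost 9.04 sd [4.009 2.351 0.096] [-14.  -2.  -3.  -4.  14.  -7.   2.   7. -11.  20.]
682 [ 6.83050e+02 -3.06482e+02  1.41000e-01  2.32780e+01 -2.29850e+01
  4.69900e+01  6.58300e+00] cost 8.6 sd [3.324 2.272 0.091] [-19.  -2.  -4.  -4.  14.  -7.   2.   7.  -8.  17.]
686 [ 6.85193e+02 -3.06321e+02  1.65000e-01  2.53660e+01 -2.28240e+01
  4.65710e+01  6.13500e+00] cost 8.57 sd [3.213 2.172 0.088] [-24.  -1.  -5.  -3.  14.  -6.   2.   7.  -5.  15.]
690 [ 6.86938e+02 -3.06162e+02  1.89000e-01  2.70330e+01 -2.27210e+01
  4.62380e+01  5.68300e+00] cost 8.98 sd [3.754 2.103 0.093] [-27.  -1.  -7.  -2.  14.  -6.   2.   7.  -4.  13.]
```

Run:
```python
from h import *
out=[]
for n,(x0,y0) in(("top",(320,138)),("scene",(146,142))):
    I=np.mean([ctrl.get_image(n)[:,:,::-1].astype(float) for _ in range(10)],0);np.save(n+"avg.npy",I)
    I=I[y0:y0+35,x0:x0+33];I=np.clip((I/200)**.5*255,0,255).astype(np.uint8)
    I=cv2.resize(I,None,fx=12,fy=12,interpolation=cv2.INTER_CUBIC)
    for k in range(0,33,5):
        cv2.putText(I,str(x0+k),(k*12,10),0,.35,(0,0,255),1);cv2.putText(I,str(y0+k),(0,k*12+10),0,.35,(255,0,0),1)
    out.append(I)
cv2.imwrite("pics/head2.png",np.hstack(out))
for y in(-40,0,40):
    for n in C:print(y,n,proj(n,T2((684,-304,.02),(0,y,405))).round(1))
```

```text
-40 scene [[143.1 154. ]]
-40 top [[352.6 153.3]]
0 scene [[156.8 159.2]]
0 top [[336.7 153.1]]
40 scene [[170.7 164.6]]
40 top [[320.7 152.9]]
```

View pics/head2.png

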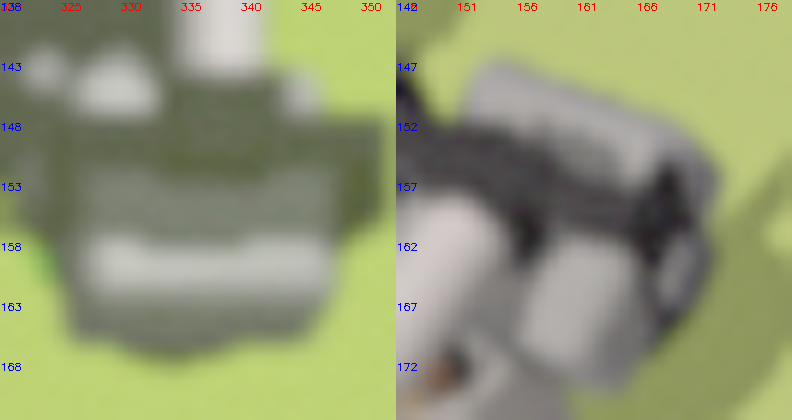

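The averaged head view shows the head's box clearly. In the top image its front edge is at about row 162 and its back edge at about row 142.5, so it is 56 mm long in x, and the tube's bulge reaches row 167.5. I'll overlay wireframes at three tilts.

Run:
```python
from h import *
D=(683,-304,.02);rows=[]
for n,(x0,y0) in(("scene",(146,142)),("top",(320,138))):
  r=[]
  for th in(.15,.27,.4):
    I=np.load(n+"avg.npy")[y0:y0+36,x0:x0+33];I=np.clip((I/200)**.5*255,0,255).astype(np.uint8)
    k=8;I=cv2.resize(I,None,fx=k,fy=k,interpolation=cv2.INTER_CUBIC)
    c,s=np.cos(th),np.sin(th);R=np.array([[c,0,s],[0,1,0],[-s,0,c]])
    P=lambda L:np.round((proj(n,T2(D,np.array(L,float)@R.T+[0,0,405]))-(x0,y0)+.5)*k-.5).astype(int)
    sq=[(-28,-28),(-28,28),(28,28),(28,-28)];t=np.linspace(0,6.2832,40)
    cv2.polylines(I,[P([(a,b,10) for a,b in sq])],True,(0,0,255),1)
    cv2.polylines(I,[P([(a,b,-25) for a,b in sq])],True,(255,0,0),1)
    cv2.polylines(I,[P(np.c_[17*np.cos(t),17*np.sin(t),-45+0*t])],True,(255,0,255),1)
    r.append(I)
  rows.append(np.hstack(r))
cv2.imwrite("pics/wire.png",np.vstack(rows))
```

```text
(no output)
```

View pics/wire.png

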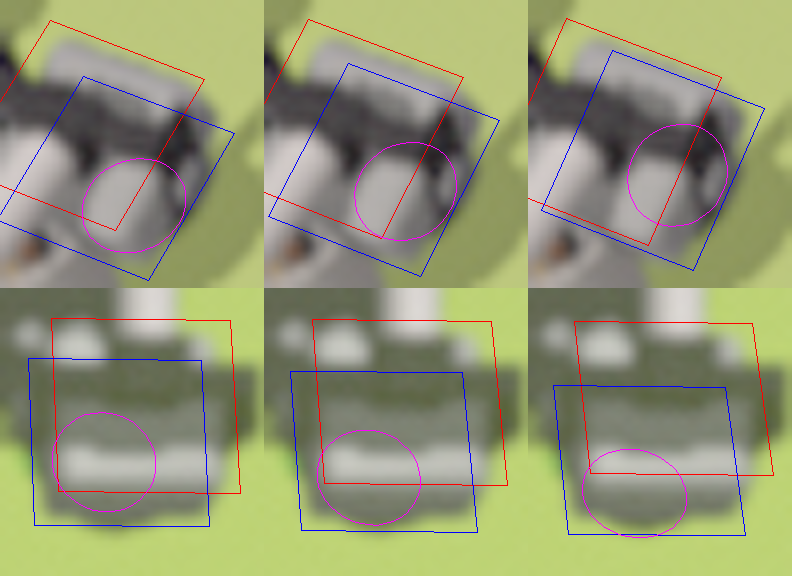

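Reading the wireframes: the head's top face lies lower and is narrower than my box, and the tube's bulge (row 168) points to a tilt near 0.3. The knob end in the scene view at about (169.2,165.1) gives a tilt axis near x≈686. I'll refit with free head dimensions.

```bash
cat > fit2.py <<'E'
from h import *
#        x0   y0   th   a  b  hy zt zl  l
pri=np.array([685,-304,.275,26,26,26,5,-20,49.]);sg=np.array([3,2.5,.3,4,4,4,5,10,4.])
def res(p,full=False):
    x,y,th,a,b,hy,zt,zl,l=p;D=(x,y,.02);c,s=np.cos(th),np.sin(th)
    R=np.array([[c,0,s],[0,1,0],[-s,0,c]]);P=lambda n,L:proj(n,T2(D,np.array(L,float)@R.T+[0,0,405]))
    t=np.linspace(0,2*np.pi,120);rt=P("top",np.c_[17*np.cos(t),17*np.sin(t),-l+0*t])
    F=P("top",[(-a,hy,zt),(-a,-hy,zt),(-a,hy,zl),(-a,-hy,zl),(b,hy,zt),(b,-hy,zt)])
    S=P("scene",[(-a,-hy,zt),(-a,hy,zt)])
    m=lambda px,o:(px+.5)/8-.5+o
    r=np.r_[rt[:,1].max()-m(240,138),(rt[rt[:,1].argmax(),0]-m(105,320))/2,
     F[0,1]-m(195,138),F[0,0]-m(54,320),F[1,0]-m(219,320),
     F[2,1]-m(227,138),F[2,0]-m(40,320),F[3,0]-m(205,320),
     F[4,1]-m(30,138),F[4,0]-m(55,320),F[5,0]-m(217,320),
     S[0]-[m(52,146),m(40,142)],S[1]-[m(214,146),m(104,142)]]
    return r if full else np.r_[r/.6,(p-pri)/sg]
for x0 in(681,685,689):
    pri[0]=x0;s=least_squares(res,pri,loss="soft_l1",x_scale=sg)
    sd=np.sqrt(np.diag(np.linalg.inv(s.jac.T@s.jac)))
    print(x0,s.x.round(2),"cost",round(s.cost,2),"sd",sd[:3].round(2),res(s.x,True).round(1))
E
python3 fit2.py
```

```text
681 [ 6.8180e+02 -3.0329e+02  2.0000e-01  2.3130e+01  3.1560e+01  2.6620e+01
  3.3400e+00 -2.2550e+01  5.0040e+01] cost 6.28 sd [2.16 0.92 0.05] [-0.2 -0.2  0.2  0.2  1.  -0.2 -0.2  0.   0.3 -1.  -0.2  0.3  0.2 -1.6
 -0.8]
685 [ 6.8360e+02 -3.0322e+02  2.2000e-01  2.4780e+01  3.0210e+01  2.6650e+01
  2.6900e+00 -2.2890e+01  5.1020e+01] cost 6.4 sd [2.2  0.93 0.06] [-0.4 -0.2  0.   0.2  1.  -0.1 -0.2  0.1  0.2 -1.2 -0.3  0.3  0.2 -1.6
 -0.8]
689 [ 6.8464e+02 -3.0318e+02  2.4000e-01  2.5710e+01  2.9480e+01  2.6660e+01
  2.2500e+00 -2.3140e+01  5.1630e+01] cost 7.28 sd [2.64 0.94 0.06] [-0.5 -0.2 -0.   0.2  1.1 -0.1 -0.2  0.1  0.2 -1.2 -0.4  0.2  0.3 -1.6
 -0.8]
```

The fits agree on a tilt of about 0.23 rad and a camera origin near (684,-303), so the lens is near (672,-303,356). The jig is at about (566,153) with yaw -0.746. First I move to a waypoint, then rotate the tool so its x points along jig -x.

Request:
carry_out:
  deltas: [0,0,0,0.036,-0.0345,0,1,0,0,0,0.036,-0.0345,0,1,0,0,0,0.036,-0.0345,0,1,0,0,0,0.036,-0.0345,0,1,0,0,0,0.036,-0.0345,0,1,0,0,0,0.036,-0.0345,0,1,0,0,0,0.036,-0.0345,0,1,0,0,0,0.036,-0.0345,0,1,0,0,0,0.036,-0.0345,0,1,0,0,0,0.036,-0.0345,0,1]

```text
clock: 2.45
eef_pos: [447.8, -149.7, 250.3]
tool_rot: [3.141, -0.001, 0.377]
force: [1.0, 0.6, -0.8]
width: 0.1
gripper_force: 0.0
```

Request:
carry_out:
  deltas: [0,0,-9.7,0,0,0,1,0,0,-9.7,0,0,0,1,0,0,-9.7,0,0,0,1,0,0,-9.7,0,0,0,1,0,0,-9.7,0,0,0,1,0,0,-9.7,0,0,0,1,0,0,-9.7,0,0,0,1,0,0,-9.7,0,0,0,1,0,0,-9.7,0,0,0,1,0,0,-9.7,0,0,0,1,0,0,-9.7,0,0,0,1,0,0,-9.0,0,0,0,1]

```text
clock: 3.95
eef_pos: [447.1, -151.3, 250.2]
tool_rot: [3.142, 0.0, 2.401]
force: [-0.5, -0.5, -0.1]
width: 0.1
gripper_force: 0.0
```

```bash
cat >> h.py <<'E'
from scipy.spatial.transform import Rotation as Ro
J=np.array([566.4,153.2,-.746])
def to(target,rpy=None):
    s=ctrl.read_state();R=Ro.from_euler("xyz",s["tool_rot"])
    d=R.inv().apply(np.array(target)-s["eef_pos"])
    print("t",round(s["clock"],2),"pos",s["eef_pos"].round(1),"rpy",s["tool_rot"].round(3),"q",s["qpos"].round(2),"F",s["force"].round(1),"w",round(s["width"],1),"g",s["gripper_force"])
    print("tool delta mm",d.round(1),"" if rpy is None else "turn deg (now tool axes) %s"%np.rad2deg((R.inv()*Ro.from_euler("xyz",rpy)).as_rotvec()).round(2))
jw=lambda x,y,z:T2(J,(x,y,z))[0]
E
python3 -c "
from h import *
to(jw(-142,0,250),[np.pi,0,np.pi-.746])"
```

```text
t 3.95 pos [ 447.1 -151.3  250.2] rpy [3.142 0.    2.401] q [ 0.66  0.42 -0.55  1.99  0.29  0.81  0.78] F [-0.5 -0.5 -0.1] w 0.1 g 0.0
tool delta mm [2.594e+02 3.060e+02 1.000e-01] turn deg (now tool axes) [0.   0.03 0.31]
```

Request:
carry_out:
  deltas: [0,0,0.3,0.0288,0.034,0,1,0,0,0,0.0288,0.034,0,1,0,0,0,0.0288,0.034,0,1,0,0,0,0.0288,0.034,0,1,0,0,0,0.0288,0.034,0,1,0,0,0,0.0288,0.034,0,1,0,0,0,0.0288,0.034,0,1,0,0,0,0.0288,0.034,0,1,0,0,0,0.0288,0.034,0,1,0,0,0,0,0,0,1]

```text
clock: 5.2
eef_pos: [465.4, 253.9, 250.4]
tool_rot: [3.138, -0.002, 2.397]
force: [-0.9, -0.3, -0.4]
width: 0.2
gripper_force: 0.0
```

Run:
```python
from h import *
to(jw(-142,0,164),[np.pi,0,np.pi-.746])
a=ctrl.get_image("top")[:,:,::-1];b=ctrl.get_image("scene")[:,:,::-1]
f=lambda I,x,y,w,h,k:cv2.resize(I[y:y+h,x:x+w],None,fx=k,fy=k,interpolation=cv2.INTER_CUBIC)
cv2.imwrite("pics/lev.png",np.hstack([f(a,110,180,80,100,5),f(b,330,180,80,100,5)]))
for z in(103,140,169):print(z,[(proj(n,jw(-172,0,z))[0]-o)*5 for n,o in(("top",(110,180)),("scene",(330,180)))])
```

```text
t 5.2 pos [465.4 253.9 250.4] rpy [ 3.138e+00 -2.000e-03  2.397e+00] q [-0.17  0.5  -0.56  1.84  0.33  0.89 -0.06] F [-0.9 -0.3 -0.4] w 0.2 g 0.0
tool delta mm [-0.7 -5.7 86.4] turn deg (now tool axes) [ 0.18 -0.1   0.07]
103 [array([135.47128582, 298.75293941]), array([253.69156414, 217.35045013])]
140 [array([117.18146462, 301.82099118]), array([269.4069522 , 189.25082373])]
169 [array([101.98477404, 304.3701814 ]), array([282.31665996, 166.16784521])]
```

View pics/lev.png

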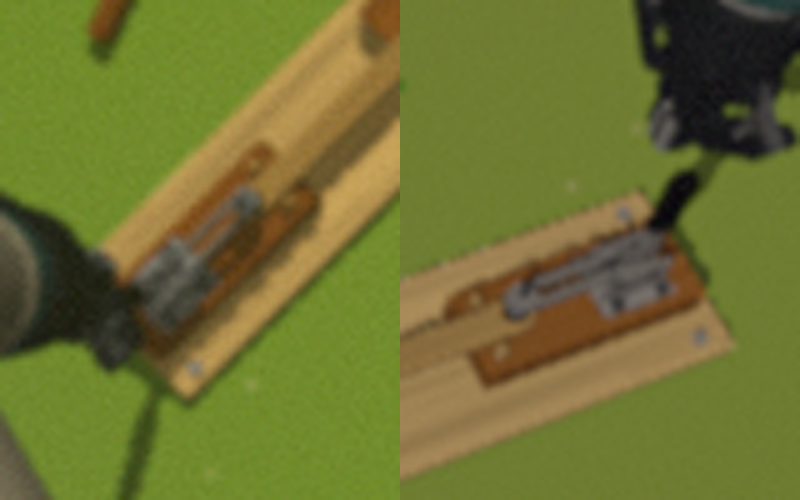

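The crops show the closed gripper above the clamp. In the scene crop the lever's grip runs from (660,230) to (690,175), within 2 px of the prediction. I descend in front of the lever.

Request:
carry_out:
  deltas: [0,0,0,0,-0.003,0.0215,1,0,0,0,0,0,0.0215,1,0,0,0,0,0,0.0215,1,0,0,0,0,0,0.0215,1,0,0,0,0,0,0,1]

```text
clock: 5.92
eef_pos: [463.4, 244.8, 162.9]
tool_rot: [-3.138, -0.0, 2.389]
force: [-0.6, -0.4, 0.2]
width: 0.2
gripper_force: 0.0
```

Request:
carry_out:
  deltas: [0,0,0,0.012,0,0,1,0,0,0,0.012,0,0.001,1,0,0,0,0.012,0,0,1,0,0,0,0.012,0,0.004,1,0,0,0,0.011,0,0.005,1]

```text
clock: 6.55
eef_pos: [420.2, 288.8, 154.7]
tool_rot: [3.14, 0.0, 2.392]
force: [1.4, -2.0, 4.2]
width: 0.4
gripper_force: 2.4
```

Request:
carry_out:
  deltas: [0,0,0,0.008,0,0.005,1,0,0,0,0.008,0,0.006,1,0,0,0,0.006,0,0.006,1,0,0,0,0.006,0,0.006,1,0,0,0,0,0,0,1]

```text
clock: 7.18
eef_pos: [399.3, 307.1, 130.4]
tool_rot: [-3.141, -0.001, 2.392]
force: [0.3, -1.6, 0.9]
width: 0.2
gripper_force: 0.0
```

Run:
```python
from h import *
J=np.array([566.4,153.2,-.746])
to(jw(-226,0,131))
```

```text
t 7.17 pos [399.3 307.1 130.4] rpy [-3.141e+00 -1.000e-03  2.392e+00] q [-0.42  0.64 -0.43  2.02  0.47  0.58 -0.36] F [ 0.3 -1.6  0.9] w 0.2 g 0.0
tool delta mm [-1.2  0.4 -0.6]
```

Request:
carry_out:
  deltas: [0,0,0,0,0,-0.03,1,0,0,0,0,0,-0.03,1,0,0,0,0,0,-0.03,1,0,0,0,0,0,-0.03,1,0,0,0,-0.04,0,0,-1,0,0,0,-0.04,0,0,-1,0,0,0,-0.042,0,0,-1,0,0,0,-0.042,0,0,-1,0,0,0,-0.042,0,0,-1,0,0,0,0,0,0,-1,0,0,0,0,0,0,-1]

```text
clock: 8.55
eef_pos: [549.9, 166.5, 250.5]
tool_rot: [-3.141, -0.002, 2.391]
force: [-0.0, 0.4, 0.0]
width: 85.5
gripper_force: 0.0
```

Run:
```python
from h import *
to(jw(-20,0,42),[np.pi,0,np.pi-.746])
a=ctrl.get_image("top")[:,:,::-1];b=ctrl.get_image("scene")[:,:,::-1]
f=lambda I,x,y,w,h,k:cv2.resize(I[y:y+h,x:x+w],None,fx=k,fy=k,interpolation=cv2.INTER_CUBIC)
I=np.hstack([f(a,110,140,130,130,3),f(b,250,180,136,130,3)])
for i,(n,o) in enumerate((("top",(110,140)),("scene",(250,180)))):
    for P in ((-95-5,0,47),(200,0,47),(-20,0,47),(-172-104*.891,0,65+104*.454)):
        u=((proj(n,jw(*P))[0]-o+.5)*3).astype(int)+[390*i,0];cv2.circle(I,tuple(int(v) for v in u),2,(255,0,255),-1)
cv2.imwrite("pics/open.png",I)
```

```text
t 8.55 pos [549.9 166.5 250.5] rpy [-3.141e+00 -2.000e-03  2.391e+00] q [ 0.    0.56 -0.53  1.72  0.34  0.95  0.16] F [-0.   0.4  0. ] w 85.5 g 0.0
tool delta mm [ -1.5   1.6 208.5] turn deg (now tool axes) [-0.05 -0.11 -0.26]
```

View pics/open.png

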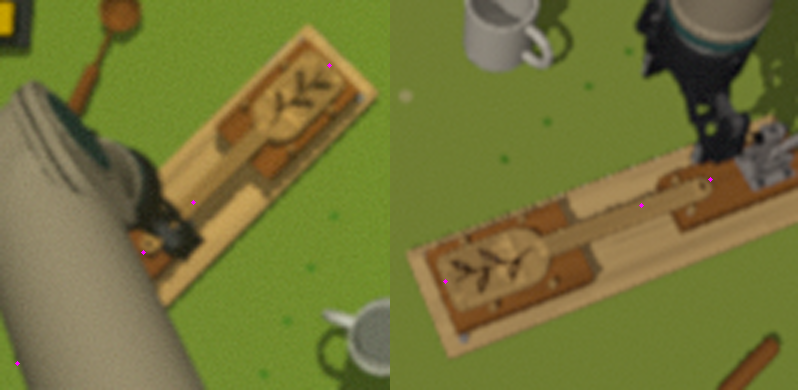

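The picture shows the clamp fully open (arm upright at about (775,150)) and the spatula free between its pins, with its tip near (440,282) in the scene half. My model dots lie within 1–2 px of it. Next I descend and grasp the handle.

Request:
carry_out:
  deltas: [0,0,-0.3,-0.0015,0.0025,0.035,-1,0,0,0,0,0,0.035,-1,0,0,0,0,0,0.035,-1,0,0,0,0,0,0.035,-1,0,0,0,0,0,0.03,-1,0,0,0,0,0,0.02,-1,0,0,0,0,0,0.0175,-1,0,0,0,0,0,0,-1,0,0,0,0,0,0,1,0,0,0,0,0,0,1,0,0,0,0,0,0,1,0,0,0,0,0,0,1]

```text
clock: 10.15
eef_pos: [554.5, 167.3, 44.3]
tool_rot: [3.14, 0.001, 2.396]
force: [0.2, 1.0, 3.6]
width: 20.7
gripper_force: 59.1
```

Request:
carry_out:
  deltas: [0,0,0,0,0,0,1,0,0,0,0,0,0,1,0,0,0,0,0,0,1,0,0,0,0,0,0,1]

```text
clock: 10.65
eef_pos: [554.5, 167.4, 44.3]
tool_rot: [3.14, 0.001, 2.396]
force: [-0.3, 1.2, 5.4]
width: 21.0
gripper_force: 59.3
```

Request:
carry_out:
  deltas: [0,0,0,0,0,-0.008,1,0,0,0,0,0,-0.012,1,0,0,0,0,0,-0.02,1,0,0,0,0,0,-0.025,1,0,0,0,0,0,-0.03,1,0,0,0,0,0,-0.03,1,0,0,0,0,0,-0.03,1,0,0,0,0,0,-0.03,1,0,0,0,0,0,-0.03,1,0,0,0,0,0,-0.02,1,0,0,0,0,0,0,1,0,0,0,0,0,0,1]

```text
clock: 12.15
eef_pos: [552.9, 166.2, 277.8]
tool_rot: [-3.14, -0.001, 2.396]
force: [0.4, 0.1, -1.0]
width: 20.8
gripper_force: 59.1
```

Run:
```python
from h import *
to(jw(-20,0,280),[np.pi,0,np.pi+.02])
a=ctrl.get_image("top")[:,:,::-1];b=ctrl.get_image("scene")[:,:,::-1]
f=lambda I,x,y,w,h,k:cv2.resize(I[y:y+h,x:x+w],None,fx=k,fy=k,interpolation=cv2.INTER_CUBIC)
I=np.hstack([f(a,110,120,130,160,3),f(b,250,120,136,160,3)])
s=ctrl.read_state();R=Ro.from_euler("xyz",s["tool_rot"])
for i,(n,o) in enumerate((("top",(110,120)),("scene",(250,120)))):
    for x in (95,205,150):   # spatula frame; tool x=-spat x, TCP at spat x -15
        P=s["eef_pos"]+R.apply([-(x+15),0,-5]);u=((proj(n,P)[0]-o+.5)*3)+[390*i,0];cv2.circle(I,tuple(int(v) for v in u),2,(255,0,255),-1)
cv2.imwrite("pics/lift.png",I)
```

```text
t 12.15 pos [552.9 166.2 277.8] rpy [-3.140e+00 -1.000e-03  2.396e+00] q [ 0.01  0.54 -0.55  1.68  0.32  1.02  0.18] F [ 0.4  0.1 -1. ] w 20.8 g 59.05213415622711
tool delta mm [ 1.3 -0.4 -2.2] turn deg (now tool axes) [ -0.1   -0.08 -43.86]
```

View pics/lift.png

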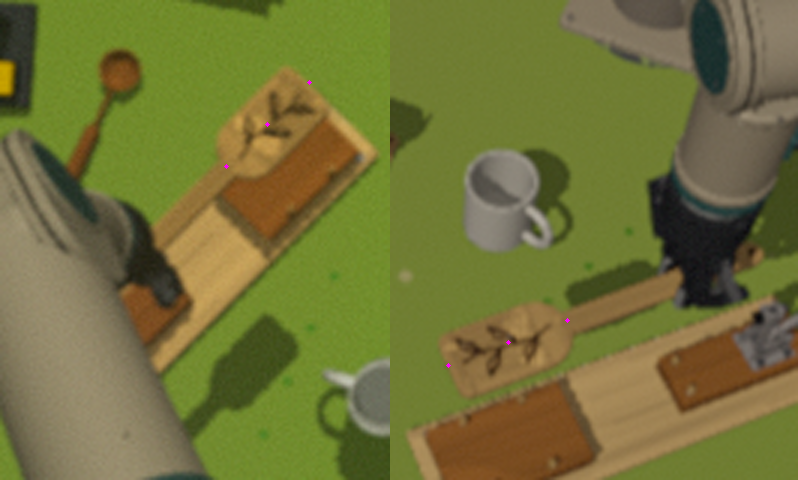

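The lift view shows the spatula held level by its handle and clear of the jig. The blade centre at (268,125) in the top half coincides with my projected dots. Next I rotate it in line with the boom and check the tin's position.

Request:
carry_out:
  deltas: [0,0,-8.8,0,0,0,1,0,0,-8.8,0,0,0,1,0,0,-8.8,0,0,0,1,0,0,-8.8,0,0,0,1,0,0,-8.7,0,0,0,1,0,0,0,0,0,0,1]

```text
clock: 13.0
eef_pos: [553.3, 166.5, 277.5]
tool_rot: [-3.142, -0.002, -3.122]
force: [-0.4, -0.4, 0.2]
width: 20.6
gripper_force: 59.0
```

```bash
cat >> h.py <<'E'
def goal(th=.235,x0=684,l=51,dist=150,yaw=.02,yc=-303.2,gx=-15):
    S=(Ro.from_euler("z",yaw)*Ro.from_euler("y",th)).as_matrix()
    L=np.array([x0,yc,405])-l*S[:,2];F=L-dist*S[:,2]
    tcp=F+(gx-150)*S[:,0]-5*S[:,2]
    return tcp,Ro.from_matrix(np.c_[-S[:,0],S[:,1],-S[:,2]]).as_euler("xyz"),F,L
E
python3 - <<'E'
from h import *
for u,z in(((580,320),100),((603,312),200),((605,325),200),((505,300),9)):print(ray("top",np.array(u)/1.5625,z).round())
t,r,F,L=goal();print(t.round(),r.round(3),F.round(),L.round());to(t,r)
E
```

```text
[ 574. -496.  100.]
[ 586. -507.  200.]
[ 560. -511.  200.]
[ 620. -354.    9.]
[ 476. -307.  243.] [-3.142 -0.235 -3.122] [ 637. -304.  210.] [ 672. -303.  355.]
t 13.0 pos [553.3 166.5 277.5] rpy [-3.142e+00 -2.000e-03 -3.122e+00] q [ 0.13  0.59 -0.76  1.68  0.45  1.06  0.82] F [-0.4 -0.4  0.2] w 20.6 g 59.034828543663025
tool delta mm [  86.7 -472.3   34.6] turn deg (now tool axes) [ 0.   13.34 -0.04]
```

Request:
carry_out:
  deltas: [0,0,0,0.006,-0.03,0.0025,1,0,0,0,0.006,-0.034,0.0025,1,0,0,0,0.006,-0.034,0.0025,1,0,0,0,0.006,-0.034,0.0025,1,0,0,0,0.006,-0.034,0.0025,1,0,0,0,0.006,-0.034,0.0025,1,0,0,0,0.006,-0.034,0.0025,1,0,0,0,0.006,-0.034,0.0025,1,0,0,0,0.006,-0.034,0.0025,1,0,0,0,0.006,-0.034,0.0025,1]

```text
clock: 14.25
eef_pos: [500.2, -171.5, 253.1]
tool_rot: [3.142, -0.001, -3.124]
force: [-0.0, 1.1, -0.8]
width: 20.9
gripper_force: 59.0
```

Request:
carry_out:
  deltas: [0,0,0,0.007,-0.034,0.0025,1,0,0,0,0.007,-0.034,0.0025,1,0,0,0,0.007,-0.034,0.0025,1,0,0,0,0.006,-0.034,0.002,1,0,0,0,0,0,0,1,0,4.4,0,0,0,0,1,0,4.4,0,0,0,0,1,0,4.5,0,0,0,0,1,0,0,0,0,0,0,1,0,0,0,0,0,0,1]

```text
clock: 15.5
eef_pos: [476.4, -306.3, 243.9]
tool_rot: [3.142, -0.232, -3.121]
force: [0.2, 0.3, -0.9]
width: 20.4
gripper_force: 59.0
```

Run:
```python
from h import *
t,r,F,L=goal();to(t,r)
out=[]
for n,(x0,y0) in(("top",(280,90)),("scene",(110,130))):
    I=np.mean([ctrl.get_image(n)[:,:,::-1].astype(float) for _ in range(6)],0)[y0:y0+110,x0:x0+110]
    I=cv2.resize(np.clip((I/220)**.6*255,0,255).astype(np.uint8),None,fx=3.6,fy=3.6,interpolation=cv2.INTER_CUBIC)
    s=ctrl.read_state();R=Ro.from_euler("xyz",s["tool_rot"])
    for P,c in((L,(0,0,255)),(s["eef_pos"]+R.apply([-165,0,-5]),(255,0,255)),(s["eef_pos"]+R.apply([-220,0,-5]),(255,0,255))):
        u=(proj(n,P)[0]-(x0,y0)+.5)*3.6;cv2.circle(I,tuple(int(v) for v in u),2,c,-1)
    out.append(I)
cv2.imwrite("pics/fin.png",np.hstack(out))
```

```text
t 15.5 pos [ 476.4 -306.3  243.9] rpy [ 3.142 -0.232 -3.121] q [ 0.86  0.7  -0.69  1.58  0.5   1.28  1.62] F [ 0.2  0.3 -0.9] w 20.4 g 59.026265144348145
tool delta mm [ 0.6 -1.1  0.9] turn deg (now tool axes) [-0.01  0.19  0.04]
```

View pics/fin.png

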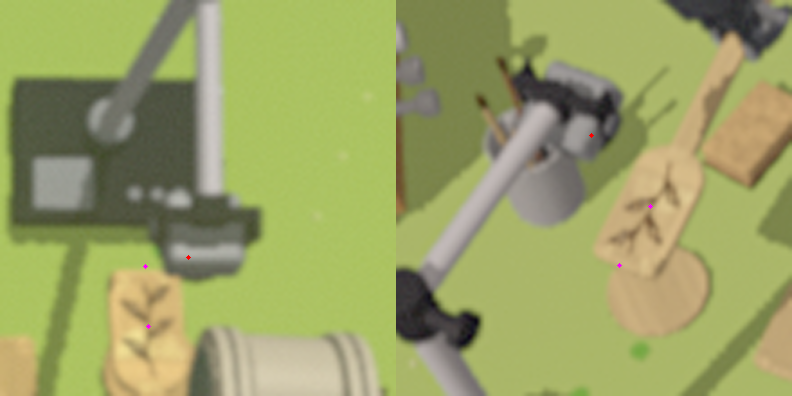

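The final view shows the blade, burned face up, under the lens and in line with the boom. Its centre at (148,326) top and (650,206) scene matches the projected target, and the head is untouched. The pose error is about 1 mm and 0.2°, so I hand it in.

```bash
python3 -c "
from cell import ctrl
s=ctrl.read_state();print(abs(s['qd']).max());print(ctrl.finish_job())"
```

```text
0.0034623494129448046
the job is handed in; nothing more can be done
None
```

I opened the clamp, took the spatula out by its handle and handed the job in with it held still under the lens. The pose is within about 1 mm and 0.2° of my computed target, which rests on a lens tilt of about 0.23 ± 0.06 rad that I estimated from the images. No verdict came back.

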